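# Make up the power kit and the radio kit

### The arm

A 6-joint arm with a two-finger parallel gripper is mounted at the origin on a cart in front of the work surface, level with it; the furniture and walls round the work are solid. World frame = base frame: x ahead of the robot, y to its left, z up, the work surface at z = 0. Lengths are in m, angles in rad, forces in N, time in s.
With the tool pointing down it reaches from about 0.25 to 0.775 m from the base axis. Payload 4 kg.
Tool frame: the origin (TCP) lies midway between the tips of the shut fingers; the grasp point (between the pads) lies 19 mm behind it (robot.hold_point_z is the distance from the TCP to the grasp point, in m); z points along the fingers, y is the line along which they close (so a half turn about z gives the same grasp; the last joint's range is limited). The gripper opens to 94 mm and grips with 3 to 60 N. Pads are 16 mm wide; open, the fingers measure 119 mm over their backs; the gripper's body (75 mm by 177 mm) begins 78 mm behind the grasp point.
Start: joints at [-1.366, 0.087, 1.371, -0, 1.684, -0.103], TCP at [0.167, -0.524, 0.174] pointing down, gripper open.
Joint ranges: [-3.1, 3.1], [-0.76, 2.03], [0.27, 2.55], [-1.08, 4.22], [0.17, 2.65], [-2.57, 2.57]. Speed limits (rad/s): [2.79, 2.79, 3.14, 3.14, 3.14, 3.14].

### API

Orientations are given as [roll, pitch, yaw] about the fixed x, y, z axes, in that order (R = Rz(yaw) Ry(pitch) Rx(roll)).
In Python, from bench import readout, imaging, robot gives the robot as it stands.
- The arm moves only by the tool carry_out, never from a script. Its argument "motion" is text: rows parted by semicolons, each of 7 numbers parted by spaces: the shift along the tool's x, y, z each as a share of 200 mm, from -1 to 1, then the turn, a rotation vector about the tool's x, y, z each as a share of 120 degrees, from -1 to 1, then the opening, from 0 (shut) to 1 (fully open). A call has 1 to 12 rows; each row shifts and turns the commanded pose from where the row before left it, along the tool's axes as they then stand; what a row does not reach is not made up. A row lasts 1/8 s, in which the tool goes at most 62.5 mm and 10.7 degrees, less where a joint would pass 70% of its speed; a pose out of reach is approached as far as the arm can. A call with a number of a shift or a turn outside -1 to 1 is refused whole. A call with a gripper value outside its range is refused whole. The fingers move at their own pace and stop on an object; the grip force is fixed at half the most. Time passes only in rows, so rows that do not move let the fingers close. It gives the time, the measured TCP pose, the force, the opening and the grip force at its end, in the units of the state.
- readout.get_obs(): the state, without advancing time (a new reading comes with each control period).
- imaging.snapshot(name): name is "scene" or "top"; returns a dict with "pixels" (384x512x3 uint8, red, green, blue), "fx", "fy", "cx", "cy" (pixels), "R" (3x3) and "t" (3): a world point X has camera coordinates R X + t. Camera axes: x right, y down, z forward; pixel columns grow to the right and rows downward; lengths in m; the calibration is good to about 2 mm. A picture is of the moment at which its call begins. There is no depth.
- robot.close_job(): hands the job in; it is judged then, once.
The state is a dict: "time": time; "joint_positions": joint angles; "qvel": joint speeds; "joint_torque": joint torques, N m; "tool_pos": TCP position; "ee_rot": TCP orientation; "wrist_force": force on the tool from outside, world axes, zero at the start; "wrist_torque": the same for the moment, N m; "width": finger opening in m; "finger_force": force on a finger pad.
Only numpy, scipy, OpenCV 4.12 (cv2) and the standard library are available. Lean on these libraries where they do the work, as an engineer would, in place of code of your own. Each camera call takes 0.05 s, during which the arm holds its last target. There are 200 camera calls.

### The job

Make up the two parts kits from the stock lying on the bench. The blue tray is the power kit and gets the finned heat sink, the long green terminal block and the small grey tin; the yellow tray is the radio kit, already has its own small tin, and gets the bright metal screening can and the short green terminal block. Seat each part upright and flat on the floor of the foam cut-out made for it, and leave the large grey tin and the tin already packed where they are.

Things in the scene. Friction and masses are not known exactly. Their poses are not given: they have to be found in the camera images.
- power_tray: blue kit tray, 94 x 206 x 20 mm (x, y, z), fixed to the bench; origin under its centre at bench height. Black foam, top at z 18 mm, with three cut-outs in a row at x = 0, 6 to 8 mm wider than the part all round, floors in the tray's colour. In mm: heat sink at y +56, 66 x 76 (x, y), floor at z 6; small tin at y -12, round, 49, floor z 12; long block at y -68, 24 x 52, floor z 12
- radio_tray: yellow kit tray, 94 x 206 x 20 mm (x, y, z), fixed to the bench; origin under its centre at bench height. Black foam, top at z 18 mm, with three cut-outs in a row at x = 0, 6 to 8 mm wider than the part all round, floors in the tray's colour. In mm: short block at y +74, 24 x 42 (x, y), floor at z 12; screening can at y +3.5, 69 x 88, floor z 6; packed tin at y -70.5, round, 49, floor z 12
- heatsink: dark grey extruded aluminium heat sink with upright fins, 60 mm along its x (the fins run along x), 50 mm along its y, 26 mm high, lying base down on the bench; origin under its centre, z up. Grip it across the 50 mm (y), on the outer fins. Its x goes along the tray's y, either way round
- screen_can: bright tinned steel screening can with brass connectors on top, 72 mm along its x (a black connector sticks out by 6 mm at the -x end), 53 mm along its y, box 25 mm high (33 mm over the connectors, which stand on the top face); origin under its centre, z up. Grip it across the 53 mm (y). Its x goes along the tray's y, either way round
- long_block: green terminal block, the longer of the two, 40 mm along its y, 12 mm along its x, 13 mm high; origin under its centre, z up. Grip it across the 12 mm (x). Its y goes along the tray's y, either way round
- short_block: green terminal block, the shorter of the two, 30 mm along its y, 12 mm along its x, 13 mm high; origin under its centre, z up. Grip it across the 12 mm (x). Its y goes along the tray's y, either way round
- small_tin: small round light grey tin lying on the bench, closed, 37 mm in diameter, 14 mm high; origin under its centre, z up; any turn about z will do
- packed_tin: small round light grey tin just like small_tin, already lying in the yellow tray's round cut-out; to be left there; origin under its centre, z up
- large_tin: large round light grey tin among the stock, 60 mm in diameter, 26 mm high, belongs to neither kit; to be left where it stands; origin under its centre, z up. (Behind the stock and the trays fixed equipment, up to 115 mm high, begins 0.56 m ahead of the robot: carry parts above it, with the fingertips at about 180 mm)
Things that resemble listed ones, but are neither listed nor needed, are in the scene too. Leave any purple look-alike of the packed_tin alone.

How it is judged:
At the end, for the whole second after the job is handed in: each kit part, and the packed tin, lies in its own cut-out of its own tray: within 12 mm of the centre along x and y, underside within 2.5 mm of the floor, tilted under 0.08 rad, at rest; the large tin is within 25 mm of where it stood (x of heatsink in the frame of power_tray between -0.012 and 0.012 m and y of heatsink in the frame of power_tray between 0.044 and 0.068 m and z of heatsink in the frame of power_tray between 0.003 and 0.0085 m and angle between each of heatsink, long_block, small_tin, screen_can, short_block, packed_tin's own z axis and vertical below 0.08 rad and linear speed of each of heatsink, long_block, small_tin, screen_can, short_block, packed_tin below 0.02 m/s and x of long_block in the frame of power_tray between -0.012 and 0.012 m and y of long_block in the frame of power_tray between -0.08 and -0.056 m and z of long_block in the frame of power_tray between 0.009 and 0.0145 m and x of small_tin in the frame of power_tray between -0.012 and 0.012 m and y of small_tin in the frame of power_tray between -0.024 and 0 m and z of small_tin in the frame of power_tray between 0.009 and 0.0145 m and x of screen_can in the frame of radio_tray between -0.012 and 0.012 m and y of screen_can in the frame of radio_tray between -0.0085 and 0.0155 m and z of screen_can in the frame of radio_tray between 0.003 and 0.0085 m and x of short_block in the frame of radio_tray between -0.012 and 0.012 m and y of short_block in the frame of radio_tray between 0.062 and 0.086 m and z of short_block in the frame of radio_tray between 0.009 and 0.0145 m and x of packed_tin in the frame of radio_tray between -0.012 and 0.012 m and y of packed_tin in the frame of radio_tray between -0.0825 and -0.0585 m and z of packed_tin in the frame of radio_tray between 0.009 and 0.0145 m and distance of large_tin from where it was at the start of the episode below 0.025 m); the robot touches nothing.
It fails at once if the large tin is shifted by more than 25 mm (distance of large_tin from where it was at the start of the episode above 0.025 m).
It fails at once if the tin already packed is shifted by more than 20 mm (distance of packed_tin from where it was at the start of the episode above 0.02 m).
It also fails if it takes over 118 s, if anything falls off the work surface, if the arm or the gripper's body presses on something with over 40 N, if the wrist force passes 120 N, or if a joint passes its speed limit or range.

## Working session

There is one attempt and no reset: what is moved stays moved. The work goes in short steps, Python scripts to look and compute and a tool call to move; the robot and the scene stay as the last step left them, time stands still between calls to the robot, and variables do not carry over. Pictures are saved under pics/ and viewed, at most 14 in all, crops included, and the job is handed in when it is done.

Besides the shell and the picture viewer there is one more tool, called after "Call:" in YAML: its name, and indented under it one key for each argument. carry_out: Moves the arm, as the interface text tells. Its arguments: {"type":"object","properties":{"motion":{"type":"string"}},"required":["motion"]}

```bash
mkdir -p pics; ls
python3 - <<'E'
from bench import readout, imaging, robot
import cv2,numpy as np
o=readout.get_obs(); print(o)
for n in("scene","top"):
    s=imaging.snapshot(n); cv2.imwrite(f"pics/{n}0.png",cv2.resize(s["pixels"][:,:,::-1],(768,576),interpolation=cv2.INTER_CUBIC))
    np.savez(f"{n}0.npz",**s); print(n,s["fx"],s["fy"],s["cx"],s["cy"],np.round(s["R"],3).tolist(),np.round(s["t"],3).tolist(), (-s["R"].T@s["t"]).round(3))
E
```

```text
pics
{'time': 0.0, 'joint_positions': array([-1.36609922e+00,  8.79744977e-02,  1.37221993e+00, -1.83204412e-05,
        1.68359257e+00, -1.03083323e-01]), 'qvel': array([-0.00082814,  0.00063398, -0.00025587, -0.00163188,  0.00049275,
        0.00037925]), 'joint_torque': array([-1.38147952e-04, -3.40184462e+01, -3.02426434e+01,  7.17862439e-02,
        3.31257808e-02, -1.63668938e-04]), 'tool_pos': array([ 0.16649325, -0.52355952,  0.17281101]), 'ee_rot': array([-3.13940809e+00, -2.07687232e-04,  3.07778162e-01]), 'wrist_force': array([ 0.2380854 , -0.08097345,  0.33295199]), 'wrist_torque': array([ 0.02835184, -0.04152698,  0.0089599 ]), 'finger_force': 0.0, 'width': 0.09434730815723168}
scene 351.4147283230225 351.4147283230225 251.6395004205942 190.58045244919566 [[-0.69, -0.723, -0.013], [-0.419, 0.415, -0.807], [0.59, -0.552, -0.59]] [0.332, 0.256, 0.68] [-0.064  0.509  0.612]
top 398.43157357908854 398.43157357908854 254.60952387579982 187.84352683283757 [[0.019, -0.999, 0.038], [-0.983, -0.025, -0.183], [0.184, -0.034, -0.982]] [-0.037, 0.515, 1.06] [0.312 0.012 1.137]
```

View pics/top0.png

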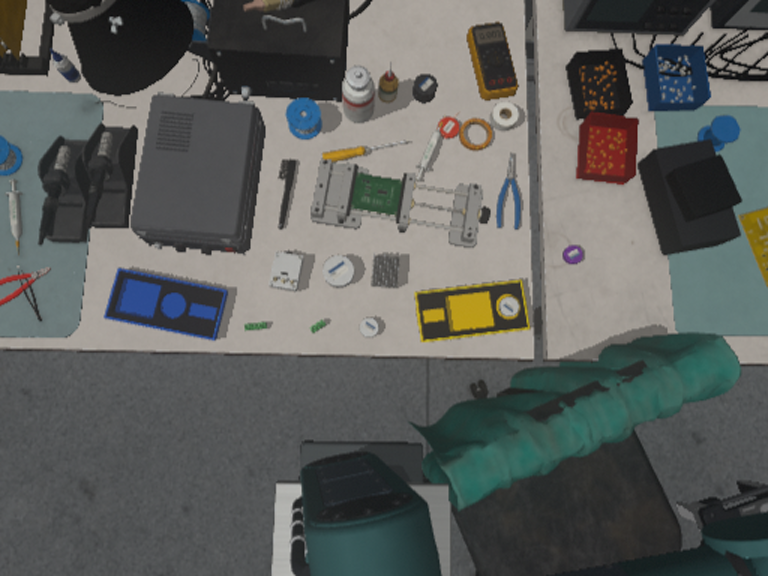

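View pics/scene0.png

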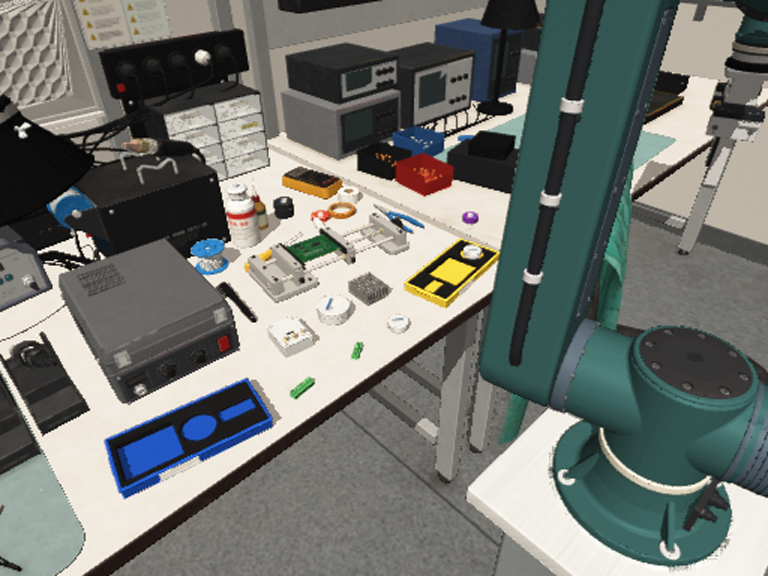

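The top view (768-wide) shows the blue tray at (168,303), yellow tray (472,310), can (288,271), large tin (340,270), heat sink (390,269), long block (257,325), short block (320,325) and small tin (370,326). The scene view shows the same items unobstructed.

```bash
cat > h.py <<'E'
import numpy as np,cv2
from bench import readout, imaging, robot
def plane(s,uv,z):
    uv=np.asarray(uv,float).reshape(-1,2)
    d=np.c_[(uv[:,0]-s["cx"])/s["fx"],(uv[:,1]-s["cy"])/s["fy"],np.ones(len(uv))]@s["R"]
    c=-s["R"].T@s["t"]
    return c+d*((z-c[2])/d[:,2])[:,None]
def proj(s,X):
    c=np.asarray(X)@s["R"].T+s["t"]; return np.c_[s["fx"]*c[:,0]/c[:,2]+s["cx"],s["fy"]*c[:,1]/c[:,2]+s["cy"]]
def rect(s,mask,z):
    cs,_=cv2.findContours(mask.astype(np.uint8),cv2.RETR_EXTERNAL,cv2.CHAIN_APPROX_NONE)
    c=max(cs,key=cv2.contourArea)[:,0]
    P=plane(s,c,z)[:,:2]*1000
    (cx,cy),(w,h),a=cv2.minAreaRect(P.astype(np.float32))
    if w<h: w,h,a=h,w,a+90
    return np.round([cx,cy,w,h,(a+90)%180-90],1)   # centre mm, long, short, deg of long side from world x
def win(s,m,box):
    k=np.zeros(m.shape,bool); x0,y0,x1,y1=box; k[y0:y1,x0:x1]=1; return m&k
E
cat > m.py <<'E'
from h import *
T=dict(np.load("top0.npz")); S=dict(np.load("scene0.npz"))
def masks(s):
    h,sa,v=[c.astype(int) for c in cv2.split(cv2.cvtColor(s["pixels"],cv2.COLOR_RGB2HSV))]
    return dict(b=(h>105)&(h<130)&(sa>150)&(v>60),y=(h>20)&(h<35)&(sa>150)&(v>80),g=(h>45)&(h<80)&(sa>110)&(v>50))
for n,s,W in(("top",T,dict(b=(65,170,160,235),y=(270,180,360,235),long=(155,205,190,228),short=(195,205,230,228))),
             ("scene",S,dict(b=(60,240,190,340),y=(265,150,340,210),long=(185,245,220,270),short=(225,220,250,245)))):
    m=masks(s)
    for k in W: print(n,k,[rect(s,win(s,m[k if k in"by" else "g"],W[k]),z).tolist() for z in((.018,.02) if k in"by" else (.006,.013))])
a=T["pixels"][160:236,60:360,::-1]
cv2.imwrite("pics/c1.png",cv2.resize(a[:, 90:300][:70],None,fx=3.8,fy=3.8,interpolation=cv2.INTER_CUBIC))
b=S["pixels"][165:275,170:340,::-1]
cv2.imwrite("pics/c2.png",cv2.resize(b,None,fx=4.7,fy=4.7,interpolation=cv2.INTER_CUBIC))
E
python3 m.py
```

```text
top b [[479.4, 426.5, 63.8, 62.5, 79.9], [479.1, 425.7, 63.7, 62.4, 79.9]]
top y [[471.4, -197.4, 209.9, 95.5, -81.8], [471.1, -197.0, 209.5, 95.3, -81.8]]Traceback (most recent call last):
  File "m.py", line 9, in <module>
    for k in W: print(n,k,[rect(s,win(s,m[k if k in"by" else "g"],W[k]),z).tolist() for z in((.018,.02) if k in"by" else (.006,.013))])
                           ~~~~^^^^^^^^^^^^^^^^^^^^^^^^^^^^^^^^^^^^^^^^^^^
  File "h.py", line 12, in rect
    c=max(cs,key=cv2.contourArea)[:,0]
      ~~~^^^^^^^^^^^^^^^^^^^^^^^^
ValueError: max() iterable argument is empty
```

```bash
python3 - <<'E'
t=open("h.py").read()
t=t.replace('c=max(cs,key=cv2.contourArea)[:,0]','c=np.vstack([k for k in cs if len(k)>3])[:,0]')
open("h.py","w").write(t)
m=open("m.py").read().replace("(sa>110)&(v>50)","(sa>70)&(v>40)").replace("(sa>150)&(v>60)","(sa>120)&(v>30)").replace("h>45","h>38")
open("m.py","w").write(m)
E
python3 m.py
```

```text
top b [[470.3, 376.9, 209.8, 95.9, 79.7], [470.0, 376.3, 209.4, 95.8, 79.7]]
top y [[471.4, -197.4, 209.9, 95.5, -81.8], [471.1, -197.0, 209.5, 95.3, -81.8]]
top long [[433.3, 211.1, 39.3, 9.4, -82.3], [432.5, 209.9, 39.0, 9.4, -82.3]]
top short [[436.4, 93.9, 26.5, 10.9, -51.3], [435.7, 93.4, 26.3, 10.8, -51.3]]
scene b [[464.3, 376.2, 210.3, 109.3, 79.7], [462.5, 376.6, 209.6, 108.9, 79.7]]
scene y [[464.7, -193.3, 227.3, 104.8, -81.9], [462.9, -190.9, 226.6, 104.4, -81.9]]
scene long [[432.3, 208.8, 45.1, 17.6, -82.8], [426.6, 212.3, 44.6, 17.4, -82.8]]
scene short [[434.7, 92.1, 40.0, 12.3, -54.6], [428.9, 96.9, 39.6, 12.2, -54.6]]
```

View pics/c1.png

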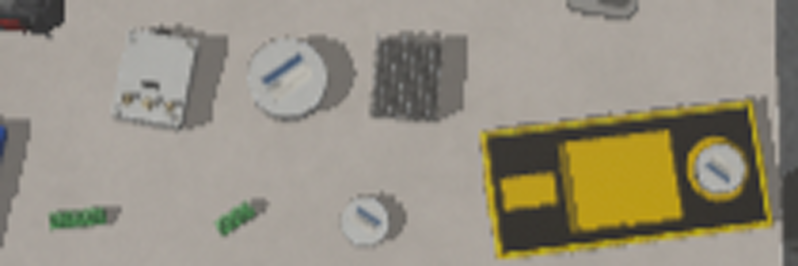

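View pics/c2.png

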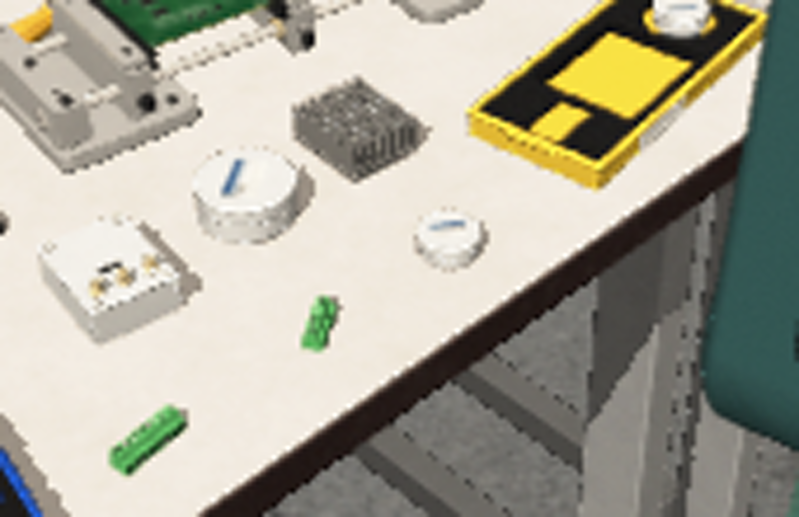

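Run:
```python
from h import *
T=dict(np.load("top0.npz")); S=dict(np.load("scene0.npz"))
def enh(a,f):
    g=cv2.cvtColor(a,cv2.COLOR_RGB2GRAY).astype(float); g=np.clip((g-60)/(245-60),0,1)**2*255
    return cv2.resize(g.astype(np.uint8),None,fx=f,fy=f,interpolation=cv2.INTER_CUBIC)
a=enh(T["pixels"][162:200,176:276],8); b=enh(S["pixels"][180:242,172:272],8)[:, :]
b=enh(S["pixels"][180:217+0+25,172:272],4.5)
o=np.zeros((a.shape[0]+b.shape[0],800),np.uint8); o[:a.shape[0],:a.shape[1]]=a; o[a.shape[0]:,:b.shape[1]]=b
print(a.shape,b.shape); cv2.imwrite("pics/c3.png",o)
```

```text
(304, 800) (279, 450)
```

View pics/c3.png

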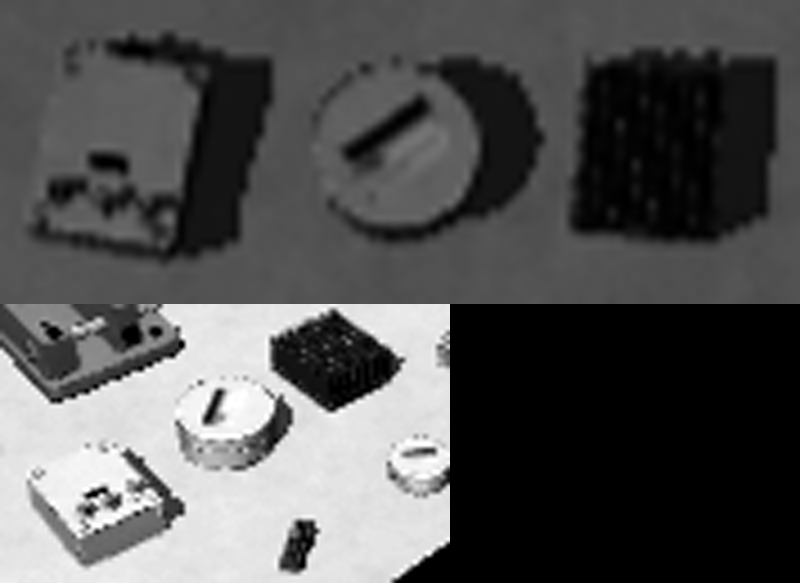

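Run:
```python
from h import *
T=dict(np.load("top0.npz")); S=dict(np.load("scene0.npz"))
def c(p,o,f): return np.array(o)+(np.array(p)+.5)/f-.5
def rep(n,P):
    P=P[:,:2]*1000; e=np.diff(np.vstack([P,P[:1]]),axis=0)
    print(n,P.mean(0).round(1),np.hypot(*e.T).round(1),(np.degrees(np.arctan2(e[:,1],e[:,0]))%180).round(1))
rep("can top",plane(T,c([[66,48],[210,70],[172,242],[35,228]],(176,162),8),.025))
rep("hs top",plane(T,c([[587,52],[722,55],[715,232],[570,228]],(176,162),8),.024))
print("large",plane(T,c([[398,143]],(176,162),8),.026))
print("small",plane(T,c([[366,219]],(150,160),3.8),.014),"packed",plane(T,c([[719,168]],(150,160),3.8),.026))
sc=lambda p:c(np.array(p)-[0,304],(172,180),4.5)
rep("can scene",plane(S,sc([[30,485],[100,443],[163,497],[86,535]]),.025))
rep("hs scene",plane(S,sc([[272,345],[333,312],[398,360],[333,388]]),.026))
print("hs bottom near",plane(S,sc([[333,410],[272,372],[398,366]]),0).round(3).tolist())
print("small scene",plane(S,c([[451,230]],(170,165),4.7),.014),"large scene",plane(S,sc([[228,408]]),.026))
# foam cutouts check from predicted tray poses
for n,(x,y,a),ys in(("blue",(470,376.5,-10.3),(56,-12,-68)),("yel",(471,-197,8.2),(74,3.5,-70.5))):
    r=np.radians(a); print(n,[(round(x-t*np.sin(r),1),round(y+t*np.cos(r),1)) for t in ys])
# floor centroids by colour
h,sa,v=[k.astype(int) for k in cv2.split(cv2.cvtColor(T["pixels"],cv2.COLOR_RGB2HSV))]
for n,m,w in(("b",(h>105)&(h<130)&(sa>120)&(v>60),(65,170,160,235)),("y",(h>20)&(h<35)&(sa>150)&(v>80),(270,180,360,235))):
    N,_,st,ce=cv2.connectedComponentsWithStats(win(T,m,w).astype(np.uint8))
    for i in range(1,N):
        if st[i,4]>20: print(n,st[i].tolist(),(plane(T,ce[i],.012)[0,:2]*1000).round(1))
```

```text
can top [538.3 155.6] [51.8 63.4 48.4 65.8] [ 82.6 170.3  85.5 173.4]
hs top [545.4 -31.5] [48.5 64.7 51.5 64.4] [ 90.3 178.6  89.9 175.8]
large [[0.5420036  0.05765927 0.026     ]]
small [[ 0.43684688 -0.00356431  0.014     ]] packed [[ 0.47977424 -0.26631517  0.026     ]]
can scene [534.2 155.9] [50.8 64.  49.6 56.6] [ 93.  177.2  84.5 178.2]
hs scene [535.6 -29.9] [52.5 67.6 49.1 60.2] [ 89.7 174.   81.3 177.1]
hs bottom near [[0.516, -0.01, 0.0], [0.573, -0.009, 0.0], [0.52, -0.072, 0.0]]
small scene [[ 0.43324259 -0.00594218  0.014     ]] large scene [[0.53737629 0.05525765 0.026     ]]
blue [(np.float64(480.0), np.float64(431.6)), (np.float64(467.9), np.float64(364.7)), (np.float64(457.8), np.float64(309.6))]
yel [(np.float64(460.4), np.float64(-123.8)), (np.float64(470.5), np.float64(-193.5)), (np.float64(481.1), np.float64(-266.8))]
b [70, 179, 81, 48, 344] [470.9 371.1]
b [77, 186, 31, 26, 585] [480.3 431.5]
b [107, 195, 17, 18, 231] [468.4 365.9]
b [125, 202, 20, 12, 162] [458.2 310.5]
y [277, 187, 76, 41, 306] [ 472.6 -198.7]
y [297, 194, 33, 27, 709] [ 470.3 -194.4]
y [331, 196, 14, 17, 60] [ 480.9 -261. ]
y [282, 205, 15, 11, 123] [ 460.7 -124.8]
```

Run:
```python
from h import *
T=dict(np.load("top0.npz")); S=dict(np.load("scene0.npz"))
print("PSU front right top/base", [plane(T,[[p]],z).round(3).tolist() for p in((160,166.5),(164,164),(88,163)) for z in(0,.02,.1)])
p=np.array([[236,350],[125,398],[232,322],[120,370],[63,272],[183,240]])/1.5
print(np.c_[plane(S,p,0.0)[:,:2],plane(S,p,.01)[:,:2],plane(S,p,.1)[:,:2]].round(3))
print("holder",[plane(T,[q],z).round(3).tolist() for q in((208,148),(300,163),(316,163)) for z in(0,.05)])
```

```text
PSU front right top/base [[[0.581, 0.249, 0.0]], [[0.576, 0.245, 0.02]], [[0.557, 0.229, 0.1]], [[0.589, 0.238, 0.0]], [[0.584, 0.234, 0.02]], [[0.564, 0.218, 0.1]], [[0.585, 0.456, 0.0]], [[0.581, 0.449, 0.02]], [[0.561, 0.417, 0.1]]]
[[0.583 0.234 0.573 0.239 0.478 0.279]
 [0.61  0.414 0.599 0.415 0.5   0.429]
 [0.653 0.2   0.641 0.205 0.536 0.25 ]
 [0.675 0.395 0.663 0.397 0.554 0.414]
 [1.042 0.366 1.024 0.368 0.861 0.389]
 [0.984 0.127 0.967 0.133 0.813 0.189]]
holder [[[0.641, 0.113, 0.0]], [[0.626, 0.108, 0.05]], [[0.603, -0.16, 0.0]], [[0.59, -0.152, 0.05]], [[0.604, -0.207, 0.0]], [[0.591, -0.198, 0.05]]]
```

```bash
cat > p.py <<'E'
# python3 p.py "x y z phi ; x y z phi ..."  (mm, deg) starting from the measured pose
import sys,math
from h import *
o=readout.get_obs(); c=list(o["tool_pos"]*1000)+[math.degrees(o["ee_rot"][2])]
print("at",np.round(c,1),"tilt",np.round([abs(o["ee_rot"][0])-math.pi,o["ee_rot"][1]],4),"w",round(o["width"]*1000,1),"t",round(o["time"],2))
for w in sys.argv[1].split(";"):
    x,y,z,f=map(float,w.split())
    d=(f-c[3]+180)%360-180
    n=max(1,math.ceil(abs(d)/9.8)); 
    if abs(d)>.3: print(f"turn {n} x [0 0 0 0 0 {-d/120/n:.3f}]")
    r=math.radians(f); dx,dy,dz=x-c[0],y-c[1],z-c[2]
    t=np.array([dx*math.cos(r)+dy*math.sin(r),dx*math.sin(r)-dy*math.cos(r),-dz])/200
    n=max(1,math.ceil(np.linalg.norm(t)/.27)); print(f"move {n} x",(t/n).round(3))
    c=[x,y,z,f]
E
python3 p.py "540 -31 173 -2; 540 -31 40 -2"
```

```text
at [ 166.5 -523.6  172.9   17.6] tilt [-0.002  -0.0002] w 94.1 t 0.1
turn 3 x [0 0 0 0 0 0.055]
move 12 x [ 0.148 -0.211 -0.   ]
move 3 x [ 0.    -0.     0.222]
```

Call:
carry_out:
  motion: "0 0 0 0 0 0.055 0.7; 0 0 0 0 0 0.055 0.7; 0 0 0 0 0 0.055 0.7; 0.148 -0.211 0 0 0 0 0.7; 0.148 -0.211 0 0 0 0 0.7; 0.148 -0.211 0 0 0 0 0.7; 0.148 -0.211 0 0 0 0 0.7; 0.148 -0.211 0 0 0 0 0.7; 0.148 -0.211 0 0 0 0 0.7; 0.148 -0.211 0 0 0 0 0.7; 0.148 -0.211 0 0 0 0 0.7; 0.148 -0.211 0 0 0 0 0.7"

```text
time: 1.6
tool_pos: [0.4477, -0.1531, 0.1736]
ee_rot: [3.142, 0.0, -0.038]
wrist_force: [0.7, 0.3, -0.9]
width: 0.0658
finger_force: 0.0
```

```bash
python3 p.py "540 -31 173 -2; 540 -31 60 -2; 540 -31 14 -2"
```

```text
at [ 447.7 -153.1  173.6   -2.2] tilt [-0.      0.0005] w 65.8 t 1.6
move 3 x [ 0.147 -0.209  0.001]
move 3 x [ 0.    -0.     0.188]
move 1 x [ 0.   -0.    0.23]
```

Call:
carry_out:
  motion: "0.147 -0.209 0 0 0 0 0.7; 0.147 -0.209 0 0 0 0 0.7; 0.147 -0.209 0 0 0 0 0.7; 0 0 0.19 0 0 0 0.7; 0 0 0.19 0 0 0 0.7; 0 0 0.19 0 0 0 0.7; 0 0 0 0 0 0 0.7; 0 0 0 0 0 0 0.7"

```text
time: 2.6
tool_pos: [0.5409, -0.0329, 0.0613]
ee_rot: [3.141, -0.002, -0.038]
wrist_force: [0.4, 0.4, 0.1]
width: 0.0658
finger_force: 0.0
```

```bash
python3 - <<'E'
from h import *
a=[]
for n,b in(("top",(150,155,300,230)),("scene",(170,150,320,262))):
    s=imaging.snapshot(n); x0,y0,x1,y1=b; a.append(cv2.resize(s["pixels"][y0:y1,x0:x1,::-1],(600,int(600*(y1-y0)/(x1-x0))*2//3 if n=="x" else (300 if n=="top" else 300)),interpolation=cv2.INTER_CUBIC))
cv2.imwrite("pics/g1.png",np.vstack(a))
E
python3 p.py "540 -31 14 -2"
```

```text
at [541.7 -33.1  62.4  -2.2] tilt [-0.0006 -0.0042] w 66.1 t 2.7
move 1 x [-0.009 -0.01   0.242]
```

View pics/g1.png

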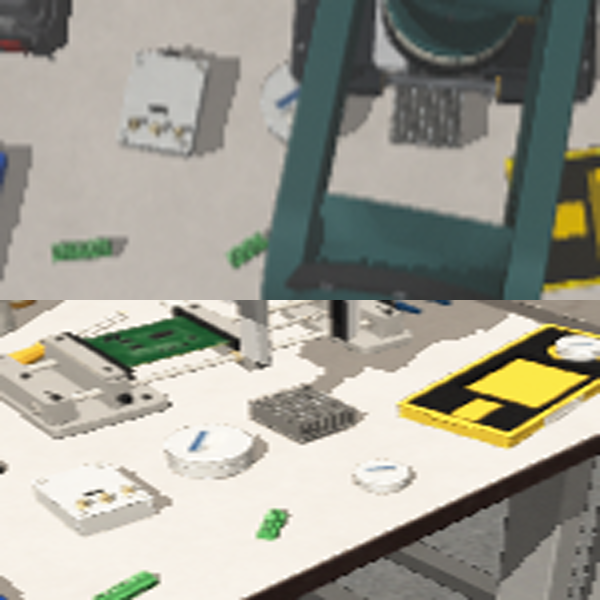

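The scene view shows the fingers above the heat sink (base at about (300,415)); all parts are undisturbed. Going down.

Call:
carry_out:
  motion: "-0.004 -0.01 0.12 0 0 0 0.7; 0 0 0.12 0 0 0 0.7; 0 0 0 0 0 0 0.7; 0 0 0 0 0 0 0.4; 0 0 0 0 0 0 0.4; 0 0 0 0 0 0 0.4; 0 0 0 0 0 0 0.4; 0 0 0 0 0 0 0.4"

```text
time: 3.7
tool_pos: [0.5394, -0.0307, 0.0121]
ee_rot: [3.141, -0.0, -0.038]
wrist_force: [-0.0, 0.6, 0.3]
width: 0.0376
finger_force: 0.0
```

```bash
cat > snap.py <<'E'
import sys
from h import *
n=sys.argv[1]; x0,y0,x1,y1=map(int,sys.argv[2].split(",")); s=imaging.snapshot(n)
f=min(800/(x1-x0),600/(y1-y0)); cv2.imwrite(f"pics/{sys.argv[3]}.png",cv2.resize(s["pixels"][y0:y1,x0:x1,::-1],None,fx=f,fy=f,interpolation=cv2.INTER_CUBIC)); np.savez(sys.argv[3]+".npz",**s)
o=readout.get_obs()["tool_pos"]; print(f,proj(s,[o,o+[0,0,.05],[.54,-.031,0]]))
E
python3 snap.py scene 180,140,320,240 g2
```

```text
5.714285714285714 [[245.21558151 193.25201587]
 [244.78029679 178.83195828]
 [245.2284632  196.44109566]]
```

View pics/g2.png

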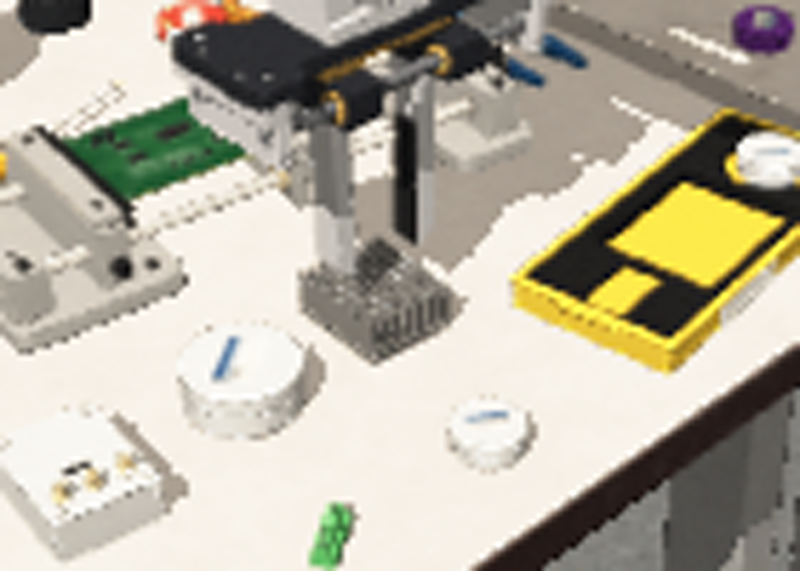

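Run:
```python
from h import *
print(robot.hold_point_z, [a for a in dir(robot) if a[0]!="_"])
print(readout.get_obs())
s=imaging.snapshot("top")
o=readout.get_obs()["tool_pos"]; print(proj(s,[o,o+[0,0,.05]]))
cv2.imwrite("pics/g3.png",cv2.resize(s["pixels"][140:230,200:320,::-1],None,fx=6.5,fy=6.5,interpolation=cv2.INTER_CUBIC))
S=dict(np.load("g2.npz"))
for z in(0.012,.02,.03,.04,.05): print(plane(S,[[245.1,184.6]],z))
```

```text
0.0188 ['IKError', 'close_job', 'hold_point_z']
{'time': 3.75, 'joint_positions': array([-1.61782247e-01,  1.54619819e-01,  1.62499317e+00, -1.09533787e-04,
        1.36195833e+00,  1.44677929e+00]), 'qvel': array([-0.0003215 ,  0.00097057, -0.00012348, -0.00044842, -0.00079539,
        0.00212908]), 'joint_torque': array([-4.28397243e-05, -3.46537364e+01, -2.80225718e+01,  2.40529591e-02,
       -7.26404856e-02,  2.75673244e-05]), 'tool_pos': array([ 0.5393188 , -0.03071411,  0.01198627]), 'ee_rot': array([ 3.14148368e+00, -7.92052656e-06, -3.77425045e-02]), 'wrist_force': array([0.08270474, 0.88129182, 0.69132587]), 'wrist_torque': array([0.002302  , 0.00342951, 0.03664254]), 'finger_force': 0.0, 'width': 0.03734342462926979}
[[256.15598603 182.14236597]
 [256.914092   178.56465567]]
[[ 0.5711436  -0.05973766  0.012     ]]
[[ 0.56267634 -0.05216201  0.02      ]]
[[ 0.55209225 -0.04269244  0.03      ]]
[[ 0.54150817 -0.03322288  0.04      ]]
[[ 0.53092408 -0.02375332  0.05      ]]
```

View pics/g3.png

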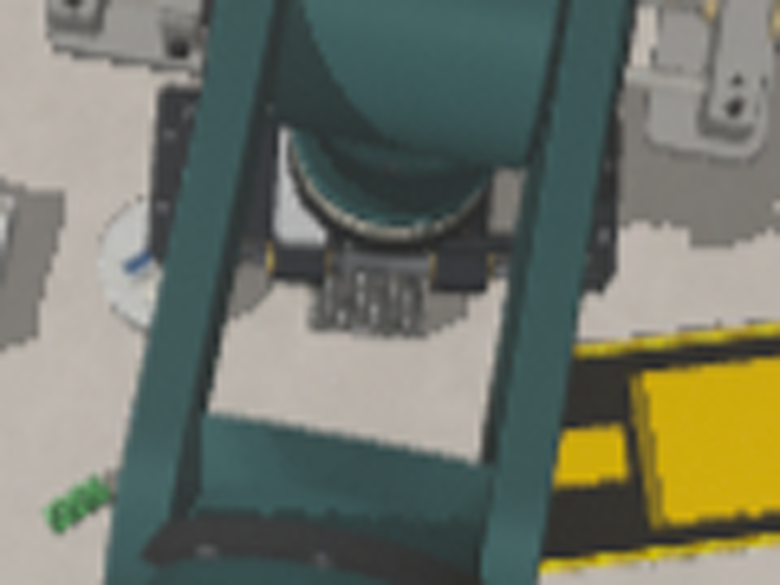

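The fingertips appear at about pixel (245,185) in the scene view, roughly 28 mm higher than the reported TCP implies. That fits the fingers closing freely above the 26 mm heat sink. I'll reopen, go down gradually while watching the force, then close to confirm.

Call:
carry_out:
  motion: "0 0 0 0 0 0 0.72; 0 0 0 0 0 0 0.72; 0 0 0 0 0 0 0.72; 0 0 0.05 0 0 0 0.72; 0 0 0.05 0 0 0 0.72; 0 0 0 0 0 0 0.72; 0 0 0 0 0 0 0.4; 0 0 0 0 0 0 0.4; 0 0 0 0 0 0 0.4; 0 0 0 0 0 0 0.4"

```text
time: 5.05
tool_pos: [0.5396, -0.0308, -0.0077]
ee_rot: [3.141, -0.001, -0.038]
wrist_force: [0.5, 0.9, 0.0]
width: 0.0489
finger_force: 29.9
```

Gripped (48.9 mm, 30 N), which confirms the reported z is about 28 mm low. Lift, turn and carry.

Call:
carry_out:
  motion: "0 0 -0.1 0 0 0 0.4; 0 0 -0.2 0 0 0 0.4; 0 0 -0.25 0 0 0 0.4; 0 0 -0.25 0 0 0 0.4; 0 0 0 0 0 -0.082 0.4; 0 0 0 0 0 -0.082 0.4; 0 0 0 0 0 -0.082 0.4; 0 0 0 0 0 -0.082 0.4; 0 0 0 0 0 -0.082 0.4; 0 0 0 0 0 -0.082 0.4; 0 0 0 0 0 -0.082 0.4; 0 0 0 0 0 -0.082 0.4"

```text
time: 6.55
tool_pos: [0.5391, -0.0306, 0.1518]
ee_rot: [-3.141, 0.0, 1.342]
wrist_force: [-0.0, 0.0, -0.8]
width: 0.0492
finger_force: 29.9
```

```bash
python3 p.py "480 431.5 150 79.7; 480 431.5 50 79.7"
```

```text
at [539.1 -30.6 151.8  76.9] tilt [-0.0005  0.    ] w 49.2 t 6.55
turn 1 x [0 0 0 0 0 -0.024]
move 9 x [ 0.247 -0.078  0.001]
move 2 x [0.   0.   0.25]
```

Call:
carry_out:
  motion: "0 0 0 0 0 -0.024 0.4; 0.247 -0.078 0 0 0 0 0.4; 0.247 -0.078 0 0 0 0 0.4; 0.247 -0.078 0 0 0 0 0.4; 0.247 -0.078 0 0 0 0 0.4; 0.247 -0.078 0 0 0 0 0.4; 0.247 -0.078 0 0 0 0 0.4; 0.247 -0.078 0 0 0 0 0.4; 0.247 -0.078 0 0 0 0 0.4; 0.247 -0.078 0 0 0 0 0.4; 0 0 0.2 0 0 0 0.4; 0 0 0.2 0 0 0 0.4"

```text
time: 8.05
tool_pos: [0.4826, 0.4333, 0.0711]
ee_rot: [3.141, -0.001, 1.388]
wrist_force: [0.4, 0.8, -1.7]
width: 0.0489
finger_force: 29.9
```

```bash
python3 p.py "480 431.5 35 79.7; 480 431.5 -1.2 79.7"; python3 snap.py scene 50,170,210,290 g4; sed -i 's/\[.54,-.031,0\]/[.48,.4315,.006]/' snap.py
```

```text
at [482.6 433.3  71.1  79.5] tilt [-0.0008 -0.0007] w 48.9 t 8.05
move 1 x [-0.011 -0.011  0.181]
move 1 x [0.    0.    0.181]
5.0 [[ 92.82130236 283.99199725]
 [ 85.34599134 266.62679368]
 [245.2284632  196.44109566]]
```

View pics/g4.png

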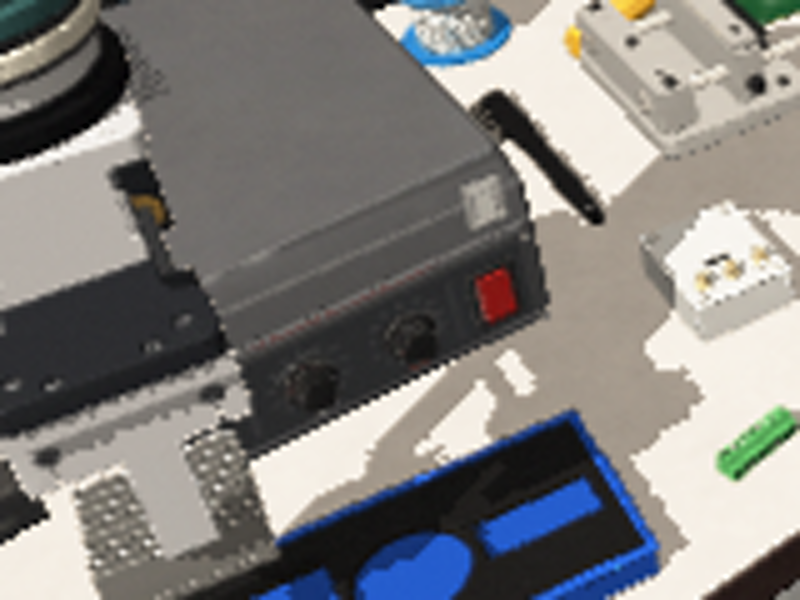

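The heat sink hangs level, centred in the fingers at crop (175,530) over the blue tray. Lowering it.

Call:
carry_out:
  motion: "-0.011 -0.011 0.12 0 0 0 0.4; 0 0 0.12 0 0 0 0.4; 0 0 0.06 0 0 0 0.4; 0 0 0 0 0 0 0.4; 0 0 0 0 0 0 0.4"

```text
time: 8.72
tool_pos: [0.4811, 0.4309, 0.0134]
ee_rot: [3.14, -0.002, 1.386]
wrist_force: [0.5, 0.2, -1.6]
width: 0.0493
finger_force: 29.9
```

```bash
python3 p.py "480 431.5 -1.2 79.7"
```

```text
at [481.1 430.9  13.4  79.4] tilt [-0.0016 -0.0016] w 49.3 t 8.72
move 1 x [ 0.002 -0.006  0.073]
```

Call:
carry_out:
  motion: "0 -0.006 0.04 0 0 0 0.4; 0 0 0.03 0 0 0 0.4; 0 0 0 0 0 0 0.4; 0 0 0 0 0 0 0.4"

```text
time: 9.22
tool_pos: [0.479, 0.4305, -0.0022]
ee_rot: [-3.141, 0.0, 1.386]
wrist_force: [0.8, -0.1, -1.4]
width: 0.0495
finger_force: 30.0
```

Call:
carry_out:
  motion: "0 0 0 0 0 0 0.64; 0 0 0 0 0 0 0.64; 0 0 0 0 0 0 0.64; 0 0 -0.15 0 0 0 0.64; 0 0 -0.25 0 0 0 0.64; 0 0 -0.25 0 0 0 0.64; 0 0 -0.1 0 0 0 0.64"

```text
time: 10.1
tool_pos: [0.4805, 0.4317, 0.1529]
ee_rot: [3.137, -0.005, 1.386]
wrist_force: [1.2, -0.3, 0.1]
width: 0.06
finger_force: 0.0
```

```bash
python3 p.py "433 210 150 97.5; 433 210 10 97.5"
```

```text
at [480.5 431.7 152.9  79.4] tilt [-0.0049 -0.0053] w 60.0 t 10.1
turn 2 x [0 0 0 0 0 -0.075]
move 5 x [-0.214 -0.076  0.003]
move 3 x [0.    0.    0.233]
```

Call:
carry_out:
  motion: "0 0 0 0 0 -0.075 0.32; 0 0 0 0 0 -0.075 0.32; -0.214 -0.076 0 0 0 0 0.32; -0.214 -0.076 0 0 0 0 0.32; -0.214 -0.076 0 0 0 0 0.32; -0.214 -0.076 0 0 0 0 0.32; -0.214 -0.076 0 0 0 0 0.32; 0 0 0.24 0 0 0 0.32; 0 0 0.24 0 0 0 0.32; 0 0 0.1 0 0 0 0.32; 0 0 0 0 0 0 0.32"

```text
time: 11.48
tool_pos: [0.4297, 0.2079, 0.0301]
ee_rot: [-3.137, 0.001, 1.7]
wrist_force: [-0.2, 0.5, 1.1]
width: 0.0301
finger_force: 0.0
```

```bash
python3 p.py "433 210 -12 97.5; 433 210 -20 97.5"; python3 snap.py scene 60,190,270,345 g5
```

```text
at [429.7 207.9  30.1  97.4] tilt [-0.0043  0.001 ] w 30.1 t 11.47
move 1 x [0.008 0.018 0.211]
move 1 x [0.   0.   0.04]
3.8095238095238093 [[200.27256929 250.4036874 ]
 [198.00050303 234.28973473]
 [ 99.77902253 302.276126  ]]
```

View pics/g5.png

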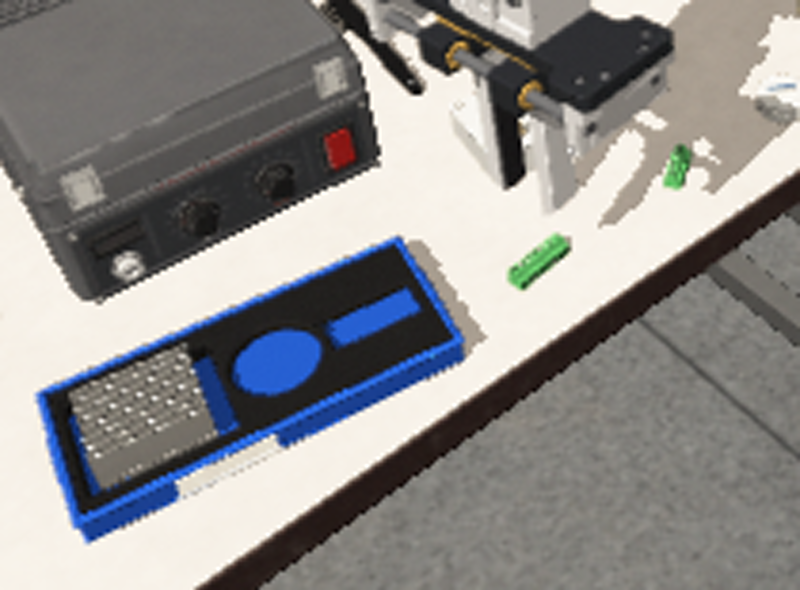

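The heat sink lies flat in the blue tray, with its top face from (70,390) to (212,405) and a wider gap on the right. The open fingers are above and behind the long block at (540,262). Next I'll check the heat sink's offset numerically.

Run:
```python
from h import *
S=dict(np.load("g5.npz"))
P=plane(S,np.array([[70,390],[188,347],[212,405],[90,460]])/3.81+[60,190],.032)
print(P[:,:2].round(3).tolist(),P.mean(0))
t=imaging.snapshot("top"); np.savez("t5.npz",**t)
cv2.imwrite("pics/g6.png",cv2.resize(t["pixels"][170:235,65:235,::-1],None,fx=4.7,fy=4.7,interpolation=cv2.INTER_CUBIC))
a=np.radians(-10.3); q=P[:,:2]-[.470,.3765]; print((q@np.array([[np.cos(a),-np.sin(a)],[np.sin(a),np.cos(a)]])).round(4))
```

```text
[[0.51, 0.456], [0.493, 0.398], [0.448, 0.406], [0.46, 0.466]] [0.47778374 0.43115423 0.032     ]
[[ 0.0252  0.085 ]
 [ 0.0191  0.0248]
 [-0.0268  0.0249]
 [-0.0259  0.0859]]
```

View pics/g6.png

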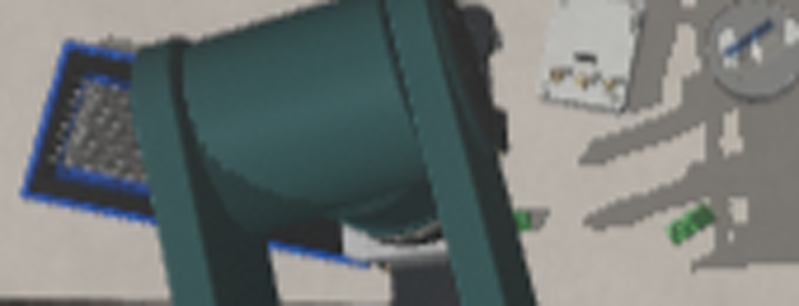

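The top view shows the heat sink inside its cut-out (about (100,135)). It measures x -2, y +55 mm in the tray frame, which is within tolerance.

```bash
python3 - <<'E'
from h import *
S=dict(np.load("g5.npz"))
for z in(.03,.054,.058,.062): print(plane(S,[[199.4,242.5]],z))
E
python3 p.py "433 210 -12 97.5"
```

```text
[[0.45471344 0.19349682 0.03      ]]
[[0.43332434 0.2064911  0.054     ]]
[[0.42975949 0.20865681 0.058     ]]
[[0.42619464 0.21082252 0.062     ]]
at [432.1 208.8  33.   97.4] tilt [-0.0016 -0.0003] w 30.1 t 11.57
move 1 x [0.005 0.005 0.225]
```

Call:
carry_out:
  motion: "0.005 0.004 0.12 0 0 0 0.32; 0 0 0.1 0 0 0 0.32; 0 0 0 0 0 0 0.32; 0 0 0 0 0 0 0.32"

```text
time: 12.08
tool_pos: [0.4335, 0.2101, -0.0102]
ee_rot: [3.138, -0.001, 1.701]
wrist_force: [0.6, 0.2, 0.3]
width: 0.0302
finger_force: 0.0
```

Call:
carry_out:
  motion: "0 0 0.025 0 0 0 0.32; 0 0 0.025 0 0 0 0.32; 0 0 0 0 0 0 0.32; 0 0 0 0 0 0 0.05; 0 0 0 0 0 0 0.05; 0 0 0 0 0 0 0.05; 0 0 0 0 0 0 0.05"

```text
time: 12.95
tool_pos: [0.4322, 0.2097, -0.0219]
ee_rot: [3.141, 0.0, 1.701]
wrist_force: [1.0, 0.1, 1.1]
width: 0.0103
finger_force: 30.0
```

Call:
carry_out:
  motion: "0 0 -0.1 0 0 0 0.05; 0 0 -0.15 0 0 0 0.05; 0 0 -0.15 0 0 0 0.05; 0 0 0 0 0 0.074 0.05; 0 0 0 0 0 0.074 0.05; 0 0 0 0 0 0 0.05"

```text
time: 13.7
tool_pos: [0.432, 0.2096, 0.058]
ee_rot: [-3.142, 0.0, 1.392]
wrist_force: [-0.0, 0.1, -0.8]
width: 0.0099
finger_force: 30.0
```

```bash
python3 p.py "458 310 58 79.7; 458 310 10 79.7;458 310 -9 79.7"
```

```text
at [432.  209.6  58.   79.8] tilt [-0.      0.0001] w 9.9 t 13.7
move 2 x [ 0.259  0.019 -0.   ]
move 1 x [0.   0.   0.24]
move 1 x [0.    0.    0.095]
```

Call:
carry_out:
  motion: "0.173 0.013 0 0 0 0 0.05; 0.173 0.013 0 0 0 0 0.05; 0.172 0.012 0 0 0 0 0.05; 0 0 0.1 0 0 0 0.05; 0 0 0.1 0 0 0 0.05; 0 0 0 0 0 0 0.05; 0 0 0 0 0 0 0.05; 0 0 0 0 0 0 0.05"

```text
time: 14.7
tool_pos: [0.4589, 0.3105, 0.0192]
ee_rot: [3.14, -0.001, 1.391]
wrist_force: [-0.0, 0.7, 1.0]
width: 0.01
finger_force: 30.0
```

```bash
python3 p.py "458 310 -8.5 79.7"
cat > blk.py <<'E'
# green block located in both views, window argument per view; z given
import sys
from h import *
z=float(sys.argv[1])
for n,b in zip(("top","scene"),sys.argv[2:]):
    s=imaging.snapshot(n); h,sa,v=[c.astype(int) for c in cv2.split(cv2.cvtColor(s["pixels"],cv2.COLOR_RGB2HSV))]
    m=win(s,(h>38)&(h<80)&(sa>70)&(v>40),tuple(map(int,b.split(","))))
    print(n,m.sum(), rect(s,m,z) if m.sum()>15 else "")
E
python3 blk.py .03 65,170,175,235 80,220,190,310
```

```text
at [458.9 310.5  19.2  79.7] tilt [-0.0017 -0.0013] w 10.0 t 14.7
move 1 x [-0.003 -0.004  0.139]
top 27 [462.1 306.5  19.6  11.2 -88.6]
scene 101 [474.  304.2  43.3  24.4  75.9]
```

Call:
carry_out:
  motion: "-0.003 -0.004 0.08 0 0 0 0.05; 0 0 0.04 0 0 0 0.05; 0 0 0.015 0 0 0 0.05; 0 0 0 0 0 0 0.05; 0 0 0 0 0 0 0.05"

```text
time: 15.42
tool_pos: [0.4574, 0.3098, -0.0091]
ee_rot: [3.141, -0.0, 1.391]
wrist_force: [0.4, -0.3, 0.8]
width: 0.01
finger_force: 30.0
```

Call:
carry_out:
  motion: "0 0 0 0 0 0 0.22; 0 0 0 0 0 0 0.22; 0 0 -0.1 0 0 0 0.22; 0 0 -0.25 0 0 0 0.5; 0 0 -0.25 0 0 0 0.5; 0 0 -0.2 0 0 0 0.5"

```text
time: 16.18
tool_pos: [0.4577, 0.31, 0.1535]
ee_rot: [3.14, -0.001, 1.391]
wrist_force: [0.1, -0.3, -0.4]
width: 0.0457
finger_force: 0.0
```

```bash
python3 p.py "435 -5 150 79.7; 435 -5 10 79.7;435 -5 -20 79.7"; python3 blk.py .019 65,170,175,235 80,220,190,310
```

```text
at [457.7 310.  153.5  79.7] tilt [-0.002  -0.0015] w 45.7 t 16.18
move 6 x [-0.262  0.028  0.003]
move 3 x [0.    0.    0.233]
move 1 x [0.   0.   0.15]
top 58 [458.8 310.6  41.5  10.4  80. ]
scene 136 [457.9 307.9  43.3  21.5  78.6]
```

Call:
carry_out:
  motion: "-0.262 0.028 0 0 0 0 0.6; -0.262 0.028 0 0 0 0 0.6; -0.262 0.028 0 0 0 0 0.6; -0.262 0.028 0 0 0 0 0.6; -0.262 0.028 0 0 0 0 0.6; -0.262 0.028 0 0 0 0 0.6; 0 0 0.24 0 0 0 0.6; 0 0 0.24 0 0 0 0.6; 0 0 0.22 0 0 0 0.6; 0 0 0 0 0 0 0.6; 0 0 0 0 0 0 0.6"

```text
time: 17.65
tool_pos: [0.4347, -0.0056, 0.012]
ee_rot: [3.14, -0.0, 1.391]
wrist_force: [-0.3, -0.4, 0.9]
width: 0.0564
finger_force: 0.0
```

```bash
python3 p.py "435 -5 -20 79.7"
```

```text
at [434.7  -5.6  12.   79.7] tilt [-0.0015 -0.    ] w 56.4 t 17.65
move 1 x [0.003 0.001 0.16 ]
```

Call:
carry_out:
  motion: "0.003 0 0.1 0 0 0 0.6; 0 0 0.065 0 0 0 0.6; 0 0 0 0 0 0 0.6; 0 0 0 0 0 0 0.3; 0 0 0 0 0 0 0.3; 0 0 0 0 0 0 0.3; 0 0 0 0 0 0 0.3"

```text
time: 18.52
tool_pos: [0.4346, -0.0051, -0.0214]
ee_rot: [3.14, -0.0, 1.391]
wrist_force: [-0.3, -0.2, 3.2]
width: 0.0338
finger_force: 29.9
```

Call:
carry_out:
  motion: "0 0 -0.1 0 0 0 0.3; 0 0 -0.2 0 0 0 0.3; 0 0 -0.25 0 0 0 0.3; 0 0 -0.1 0 0 0 0.3; 0 0 0 0 0 0 0.3"

```text
time: 19.15
tool_pos: [0.4354, -0.0052, 0.1096]
ee_rot: [3.137, -0.0, 1.391]
wrist_force: [-0.8, -0.4, -0.7]
width: 0.0338
finger_force: 29.8
```

```bash
python3 p.py "468 365 108 79.7; 468 365 10 79.7"
```

```text
at [435.4  -5.2 109.6  79.7] tilt [-0.0042 -0.    ] w 33.8 t 19.15
move 7 x [ 0.264 -0.024  0.001]
move 2 x [0.    0.    0.245]
```

Call:
carry_out:
  motion: "0.264 -0.024 0 0 0 0 0.3; 0.264 -0.024 0 0 0 0 0.3; 0.264 -0.024 0 0 0 0 0.3; 0.264 -0.024 0 0 0 0 0.3; 0.264 -0.024 0 0 0 0 0.3; 0.264 -0.024 0 0 0 0 0.3; 0.264 -0.024 0 0 0 0 0.3; 0 0 0.2 0 0 0 0.3; 0 0 0.2 0 0 0 0.3; 0 0 0 0 0 0 0.3; 0 0 0 0 0 0 0.3; 0 0 0 0 0 0 0.3"

```text
time: 20.65
tool_pos: [0.4686, 0.3653, 0.0302]
ee_rot: [3.139, -0.003, 1.39]
wrist_force: [0.3, 0.4, -0.5]
width: 0.0339
finger_force: 29.8
```

```bash
python3 p.py "468 365 -8.4 79.7"
python3 - <<'E'
from h import *
s=imaging.snapshot("scene"); np.savez("s7.npz",**s)
cv2.imwrite("pics/g7.png",cv2.resize(s["pixels"][210:340,50:220,::-1],None,fx=4.6,fy=4.6,interpolation=cv2.INTER_CUBIC))
E
```

```text
at [468.6 365.3  30.2  79.7] tilt [-0.0029 -0.0027] w 33.9 t 20.65
move 1 x [-0.002 -0.003  0.193]
```

Call:
carry_out:
  motion: "-0.002 -0.003 0.1 0 0 0 0.3; 0 0 0.06 0 0 0 0.3; 0 0 0.03 0 0 0 0.3; 0 0 0 0 0 0 0.3; 0 0 0 0 0 0 0.3"

```text
time: 21.32
tool_pos: [0.4671, 0.3646, -0.0094]
ee_rot: [3.141, -0.001, 1.391]
wrist_force: [0.4, -0.6, 1.3]
width: 0.0345
finger_force: 30.0
```

Call:
carry_out:
  motion: "0 0 0 0 0 0 0.48; 0 0 0 0 0 0 0.48; 0 0 0 0 0 0 0.48; 0 0 -0.1 0 0 0 0.48; 0 0 -0.25 0 0 0 0.48; 0 0 -0.25 0 0 0 0.48; 0 0 -0.2 0 0 0 0.48"

```text
time: 22.2
tool_pos: [0.4669, 0.3646, 0.1524]
ee_rot: [3.14, -0.001, 1.391]
wrist_force: [-0.5, -0.2, 0.8]
width: 0.0452
finger_force: 0.0
```

```bash
python3 p.py "435.5 93 150 127; 435.5 93 10 127"
python3 - <<'E'
from h import *
# tin lid in blue tray: bright, unsaturated pixels in window
for n,b in(("top",(85,175,160,235)),("scene",(90,255,175,315))):
    s=imaging.snapshot(n); h,sa,v=[c.astype(int) for c in cv2.split(cv2.cvtColor(s["pixels"],cv2.COLOR_RGB2HSV))]
    k=np.zeros(h.shape,np.uint8); p=proj(s,[[.468,.365,.026]])[0]; cv2.circle(k,tuple(int(round(a)) for a in p),12,1,-1)
    m=(k>0)&(sa<60)&(v>130); print(n,p.round(1),m.sum(),rect(s,m,.026) if m.sum()>15 else "")
E
```

```text
at [466.9 364.6 152.4  79.7] tilt [-0.0016 -0.0014] w 45.2 t 22.2
turn 5 x [0 0 0 0 0 -0.079]
move 6 x [-0.165 -0.157  0.002]
move 3 x [0.    0.    0.233]
top [113.8 202.6] 129 [466.9 367.1  33.7  33.4   1.4]
scene [130.1 281.2] 231 [462.8 366.6  45.5  34.7 -27. ]
```

Call:
carry_out:
  motion: "0 0 0 0 0 -0.079 0.32; 0 0 0 0 0 -0.079 0.32; 0 0 0 0 0 -0.079 0.32; 0 0 0 0 0 -0.079 0.32; 0 0 0 0 0 -0.079 0.32; -0.165 -0.157 0 0 0 0 0.32; -0.165 -0.157 0 0 0 0 0.32; -0.165 -0.157 0 0 0 0 0.32; -0.165 -0.157 0 0 0 0 0.32; -0.165 -0.157 0 0 0 0 0.32; -0.165 -0.157 0 0 0 0 0.32; 0 0 0.2 0 0 0 0.32"

```text
time: 23.8
tool_pos: [0.4376, 0.0904, 0.1115]
ee_rot: [3.136, 0.004, 2.213]
wrist_force: [0.2, 0.5, 0.1]
width: 0.0302
finger_force: 0.0
```

Call:
carry_out:
  motion: "0 0 0.24 0 0 0 0.32; 0 0 0.24 0 0 0 0.32; 0 0 0 0 0 0 0.32; 0 0 0 0 0 0 0.32; 0 0 0 0 0 0 0.32"

```text
time: 24.42
tool_pos: [0.4377, 0.093, 0.0164]
ee_rot: [3.138, 0.003, 2.218]
wrist_force: [0.6, -0.3, -0.2]
width: 0.0299
finger_force: 0.0
```

```bash
python3 p.py "435.5 93 -21 127"; python3 blk.py .006 195,205,230,228 225,220,250,245
```

```text
at [437.7  93.   16.4 127.1] tilt [-0.004   0.0026] w 29.9 t 24.43
move 1 x [ 0.007 -0.009  0.187]
top 0 
scene 53 [434.7  92.1  40.   12.3 -54.6]
```

Call:
carry_out:
  motion: "0.005 -0.006 0.1 0 0 0 0.32; 0 0 0.085 0 0 0 0.32; 0 0 0 0 0 0 0.32; 0 0 0 0 0 0 0.05; 0 0 0 0 0 0 0.05; 0 0 0 0 0 0 0.05; 0 0 0 0 0 0 0.05"

```text
time: 25.4
tool_pos: [0.4351, 0.093, -0.022]
ee_rot: [3.14, 0.001, 2.218]
wrist_force: [-1.1, 0.5, 4.7]
width: 0.01
finger_force: 30.0
```

Call:
carry_out:
  motion: "0 0 -0.1 0 0 0 0.05; 0 0 -0.2 0 0 0 0.05; 0 0 -0.25 0 0 0 0.05; 0 0 -0.1 0 0 0 0.05; 0 0 0 0 0 0.08 0.05; 0 0 0 0 0 0.08 0.05; 0 0 0 0 0 0.081 0.05; 0 0 0 0 0 0 0.05"

```text
time: 26.4
tool_pos: [0.4337, 0.0928, 0.1066]
ee_rot: [-3.141, 0.0, 1.715]
wrist_force: [-0.2, -0.2, -0.1]
width: 0.0101
finger_force: 30.0
```

```bash
python3 p.py "460.5 -124 108 98.2; 460.5 -124 20 98.2"; python3 blk.py .137 10,10,500,235 200,150,260,245
```

```text
at [433.7  92.8 106.6  98.3] tilt [-0.0008  0.0001] w 10.1 t 26.4
move 5 x [-0.218 -0.004 -0.001]
move 2 x [0.   0.   0.22]
top 616 [570.7 130.2 417.4  90.3 -58.6]
scene 335 [514.1  83.5 191.1  69.6 -23.8]
```

Call:
carry_out:
  motion: "-0.218 -0.004 0 0 0 0 0.05; -0.218 -0.004 0 0 0 0 0.05; -0.218 -0.004 0 0 0 0 0.05; -0.218 -0.004 0 0 0 0 0.05; -0.218 -0.004 0 0 0 0 0.05; 0 0 0.2 0 0 0 0.05; 0 0 0.2 0 0 0 0.05; 0 0 0 0 0 0 0.05; 0 0 0 0 0 0 0.05; 0 0 0 0 0 0 0.05"

```text
time: 27.75
tool_pos: [0.4627, -0.124, 0.0293]
ee_rot: [3.138, 0.002, 1.714]
wrist_force: [0.2, 1.0, 0.3]
width: 0.0101
finger_force: 30.0
```

```bash
python3 p.py "460.5 -124 -9 98.2"; python3 blk.py .055 240,170,320,235 260,150,320,215
```

```text
at [ 462.7 -124.    29.3   98.2] tilt [-0.0037  0.0022] w 10.1 t 27.75
move 1 x [ 0.002 -0.011  0.191]
top 0 
scene 37 [ 464.  -121.2   38.2   16.7  -76.4]
```

Call:
carry_out:
  motion: "0 -0.007 0.1 0 0 0 0.05; 0 0 0.06 0 0 0 0.05; 0 0 0.02 0 0 0 0.05; 0 0 0 0 0 0 0.05; 0 0 0 0 0 0 0.05; 0 0 0 0 0 0 0.05"

```text
time: 28.6
tool_pos: [0.4601, -0.1239, -0.0084]
ee_rot: [3.141, 0.001, 1.713]
wrist_force: [-0.5, -0.1, -0.4]
width: 0.0103
finger_force: 30.0
```

Call:
carry_out:
  motion: "0 0 0.003 0 0 0 0.05; 0 0 0 0 0 0 0.22; 0 0 0 0 0 0 0.22; 0 0 0 0 0 0 0.22; 0 0 -0.1 0 0 0 0.22; 0 0 -0.25 0 0 0 0.5; 0 0 -0.25 0 0 0 0.5; 0 0 -0.2 0 0 0 0.5"

```text
time: 29.6
tool_pos: [0.46, -0.1238, 0.1527]
ee_rot: [3.14, 0.001, 1.713]
wrist_force: [0.8, -0.2, -0.2]
width: 0.0459
finger_force: 0.0
```

```bash
python3 p.py "519 158.5 150 -8; 519 158.5 40 -8; 519 158.5 -11 -8"; python3 blk.py .019 260,190,320,235 260,150,320,215
```

```text
at [ 460.  -123.8  152.7   98.2] tilt [-0.0019  0.0012] w 45.9 t 29.6
turn 11 x [0 0 0 0 0 0.080]
move 6 x [ 0.016 -0.24   0.002]
move 3 x [ 0.    -0.     0.183]
move 1 x [ 0.    -0.     0.255]
top 27 [ 460.5 -118.1   21.2   10.8  -79.2]
scene 55 [ 459.8 -124.3   43.4   19.5  -82.9]
```

Call:
carry_out:
  motion: "0 0 0 0 0 0.08 0.74; 0 0 0 0 0 0.08 0.74; 0 0 0 0 0 0.08 0.74; 0 0 0 0 0 0.08 0.74; 0 0 0 0 0 0.08 0.74; 0 0 0 0 0 0.08 0.74; 0 0 0 0 0 0.08 0.74; 0 0 0 0 0 0.08 0.74; 0 0 0 0 0 0.08 0.74; 0 0 0 0 0 0.08 0.74; 0 0 0 0 0 0.085 0.74"

```text
time: 31.08
tool_pos: [0.4589, -0.1234, 0.1486]
ee_rot: [-3.141, 0.002, -0.146]
wrist_force: [-0.3, 0.4, -0.9]
width: 0.0694
finger_force: 0.0
```

Call:
carry_out:
  motion: "0.016 -0.24 0 0 0 0 0.74; 0.016 -0.24 0 0 0 0 0.74; 0.016 -0.24 0 0 0 0 0.74; 0.016 -0.24 0 0 0 0 0.74; 0.016 -0.24 0 0 0 0 0.74; 0.016 -0.24 0 0 0 0 0.74; 0 0 0.2 0 0 0 0.74; 0 0 0.2 0 0 0 0.74; 0 0 0.1 0 0 0 0.74; 0 0 0 0 0 0 0.74; 0 0 0 0 0 0 0.74; 0 0 0 0 0 0 0.74"

```text
time: 32.58
tool_pos: [0.52, 0.1589, 0.0518]
ee_rot: [-3.141, -0.003, -0.141]
wrist_force: [0.5, 0.0, 0.3]
width: 0.0695
finger_force: 0.0
```

```bash
python3 p.py "519 158.5 -11 -8"; python3 snap.py scene 180,170,300,262 g8
```

```text
at [520.  158.9  51.8  -8.1] tilt [-0.0008 -0.0026] w 69.5 t 32.58
move 2 x [-0.002  0.001  0.157]
6.521739130434782 [[193.86219739 215.8272279 ]
 [191.54871482 199.80238011]
 [ 99.77902253 302.276126  ]]
```

View pics/g8.png

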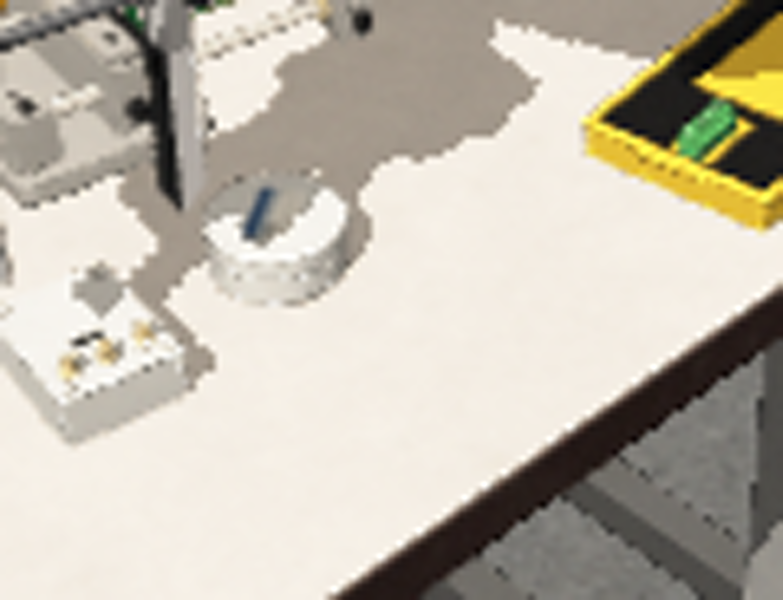

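The short block sits flat in its yellow cut-out (710,130). The right finger (185,205) will come down in the clear gap between the can and the large tin.

Call:
carry_out:
  motion: "0 0 0.12 0 0 0 0.74; 0 0 0.12 0 0 0 0.74; 0 0 0.05 0 0 0 0.74; 0 0 0.025 0 0 0 0.74; 0 0 0 0 0 0 0.74"

```text
time: 33.25
tool_pos: [0.5194, 0.1589, -0.0121]
ee_rot: [-3.141, -0.001, -0.14]
wrist_force: [-0.0, 0.6, 1.3]
width: 0.0698
finger_force: 0.0
```

Call:
carry_out:
  motion: "0 0 0 0 0 0 0.45; 0 0 0 0 0 0 0.45; 0 0 0 0 0 0 0.45; 0 0 0 0 0 0 0.45; 0 0 0 0 0 0 0.45"

```text
time: 33.88
tool_pos: [0.5195, 0.1589, -0.0119]
ee_rot: [-3.141, -0.001, -0.14]
wrist_force: [-0.1, 0.7, 3.7]
width: 0.0521
finger_force: 30.0
```

Call:
carry_out:
  motion: "0 0 -0.05 0 0 0 0.45; 0 0 -0.15 0 0 0 0.45; 0 0 -0.22 0 0 0 0.45; 0 0 -0.22 0 0 0 0.45; 0 0 -0.2 0 0 0 0.45; 0 0 0 0 0 0 0.45; 0 0 0 0 0 0 0.45"

```text
time: 34.75
tool_pos: [0.5181, 0.1586, 0.1539]
ee_rot: [3.141, 0.002, -0.14]
wrist_force: [-0.2, -0.2, -1.6]
width: 0.0516
finger_force: 30.0
```

Call:
carry_out:
  motion: "0 0 0 0 0 -0.08 0.45; 0 0 0 0 0 -0.08 0.45; 0 0 0 0 0 -0.08 0.45; 0 0 0 0 0 -0.08 0.45; 0 0 0 0 0 -0.08 0.45; 0 0 0 0 0 -0.08 0.45; 0 0 0 0 0 -0.08 0.45; 0 0 0 0 0 -0.08 0.45; 0 0 0 0 0 -0.08 0.45; 0 0 0 0 0 -0.08 0.45; 0 0 0 0 0 -0.085 0.45; 0 0 0 0 0 0 0.45"

```text
time: 36.25
tool_pos: [0.5176, 0.1585, 0.1526]
ee_rot: [-3.137, 0.0, 1.711]
wrist_force: [0.1, -0.2, -0.1]
width: 0.0516
finger_force: 30.0
```

```bash
python3 - <<'E'
import math
a=math.radians(8.2); y=-16; print(471-y*math.sin(a),-197+y*math.cos(a))
E
python3 p.py "473.3 -212.8 155 98.2; 473.3 -212.8 40 98.2"
python3 - <<'E'
from h import *
o=readout.get_obs(); print(o["wrist_force"],o["wrist_torque"])
E
```

```text
473.2820629392882 -212.83641969452464
at [517.6 158.5 152.6  98. ] tilt [-0.005   0.0004] w 51.6 t 36.25
move 7 x [-0.258 -0.069 -0.002]
move 3 x [0.    0.    0.192]
[ 0.11554778 -0.24159348 -0.11890692] [-0.06582927 -0.04397235 -0.0350126 ]
```

Call:
carry_out:
  motion: "-0.258 -0.069 0 0 0 0 0.45; -0.258 -0.069 0 0 0 0 0.45; -0.258 -0.069 0 0 0 0 0.45; -0.258 -0.069 0 0 0 0 0.45; -0.258 -0.069 0 0 0 0 0.45; -0.258 -0.069 0 0 0 0 0.45; -0.258 -0.069 0 0 0 0 0.45; 0 0 0.19 0 0 0 0.45; 0 0 0.19 0 0 0 0.45; 0 0 0.15 0 0 0 0.45; 0 0 0 0 0 0 0.45; 0 0 0 0 0 0 0.45"

```text
time: 37.75
tool_pos: [0.475, -0.2126, 0.05]
ee_rot: [3.141, 0.001, 1.712]
wrist_force: [0.1, 0.2, -1.6]
width: 0.0516
finger_force: 30.0
```

```bash
python3 p.py "473.3 -212.8 -5 98.2"
python3 - <<'E'
from h import *
s=imaging.snapshot("scene"); np.savez("s9.npz",**s)
h,sa,v=[c.astype(int) for c in cv2.split(cv2.cvtColor(s["pixels"],cv2.COLOR_RGB2HSV))]
# predicted can body: bottom at tool z+12+..., report the bright region's extent left of the fingers
z=readout.get_obs()["tool_pos"][2]+.0119
r=np.radians(98.2); ex=np.array([np.cos(r),np.sin(r)]); ey=np.array([np.sin(r),-np.cos(r)]); c=np.array([.4733,-.2128])+.018*ex
for zz in(z,z+.025): print([proj(s,[[*(c+a*.033*ex+b*.0265*ey),zz]])[0].round(1).tolist() for a,b in((1,1),(1,-1),(-1,-1),(-1,1))])
cv2.imwrite("pics/g9.png",cv2.resize(s["pixels"][130:210,260:360,::-1],None,fx=7,fy=7,interpolation=cv2.INTER_CUBIC))
E
```

```text
at [ 475.  -212.6   50.    98.1] tilt [-0.0006  0.0005] w 51.6 t 37.75
move 2 x [ 0.    -0.004  0.138]
[[288.1, 167.6], [303.8, 173.7], [315.5, 163.8], [300.1, 158.2]]
[[288.5, 160.2], [304.5, 166.2], [316.3, 156.5], [300.7, 151.0]]
```

View pics/g9.png

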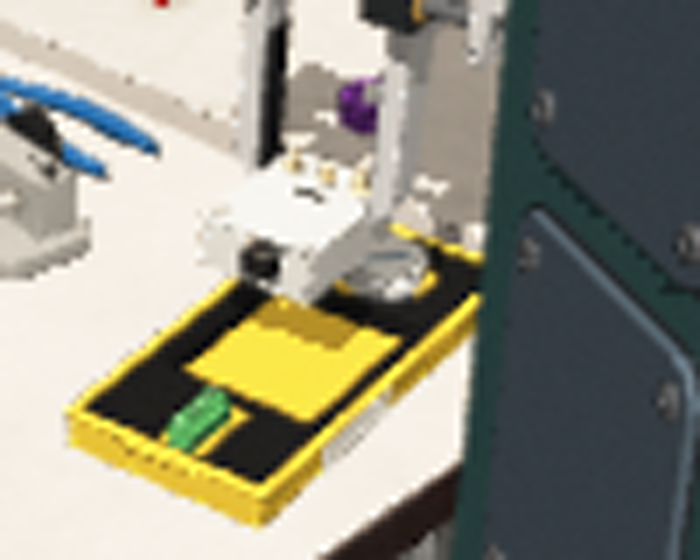

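The can hangs level, with corners within 1–2 px of prediction and its black connector at (262,262) towards tray +y. The short block is seated at (200,415). Lowering.

Call:
carry_out:
  motion: "0 -0.004 0.1 0 0 0 0.45; 0 0 0.1 0 0 0 0.45; 0 0 0 0 0 0 0.45; 0 0 0 0 0 0 0.45; 0 0 0 0 0 0 0.45"

```text
time: 38.42
tool_pos: [0.4749, -0.2132, 0.011]
ee_rot: [3.139, 0.002, 1.713]
wrist_force: [0.1, 0.1, -1.2]
width: 0.0517
finger_force: 30.0
```

Call:
carry_out:
  motion: "0 -0.003 0.04 0 0 0 0.45; 0 0 0.03 0 0 0 0.45; 0 0 0 0 0 0 0.45; 0 0 0 0 0 0 0.45; 0 0 0 0 0 0 0.45"

```text
time: 39.05
tool_pos: [0.4732, -0.2127, -0.0046]
ee_rot: [3.142, 0.0, 1.713]
wrist_force: [-0.0, 0.5, -0.6]
width: 0.0519
finger_force: 30.0
```

Call:
carry_out:
  motion: "0 0 0.004 0 0 0 0.45; 0 0 0 0 0 0 0.65; 0 0 0 0 0 0 0.65; 0 0 0 0 0 0 0.65; 0 0 -0.1 0 0 0 0.65; 0 0 -0.25 0 0 0 0.65; 0 0 -0.25 0 0 0 0.65; 0 0 -0.25 0 0 0 0.65"

```text
time: 40.05
tool_pos: [0.473, -0.2126, 0.1662]
ee_rot: [3.141, 0.0, 1.713]
wrist_force: [0.9, -0.4, -0.2]
width: 0.0608
finger_force: 0.0
```

Call:
carry_out:
  motion: "0 0 -0.1 0 0 0 0.65; -0.25 0 0 0 0 0 0.65; -0.25 0 0 0 0 0 0.65; -0.25 0 0 0 0 0 0.65; 0 0 0 0 0 0 0.65"

```text
time: 40.67
tool_pos: [0.4938, -0.364, 0.1829]
ee_rot: [-3.14, -0.001, 1.709]
wrist_force: [0.4, 0.7, -0.7]
width: 0.0608
finger_force: 0.0
```

```bash
python3 - <<'E'
from h import *
a=[]
for n,b in(("top",(65,155,365,240)),("scene",(60,150,345,340))):
    s=imaging.snapshot(n); np.savez(n+"_f.npz",**s); x0,y0,x1,y1=b
    a.append(cv2.resize(s["pixels"][y0:y1,x0:x1,::-1],(800 if n=="top" else 555,227 if n=="top" else 370),interpolation=cv2.INTER_CUBIC))
a[1]=cv2.copyMakeBorder(a[1],0,0,0,245,cv2.BORDER_CONSTANT)
cv2.imwrite("pics/f.png",np.vstack(a)); print(readout.get_obs()["time"])
E
python3 blk.py .019 260,190,320,235 260,150,320,215
```

```text
40.775
top 38 [ 460.9 -122.1   29.1   11.   -81.5]
scene 54 [ 460.3 -123.5   43.4   19.2  -78.1]
```

View pics/f.png

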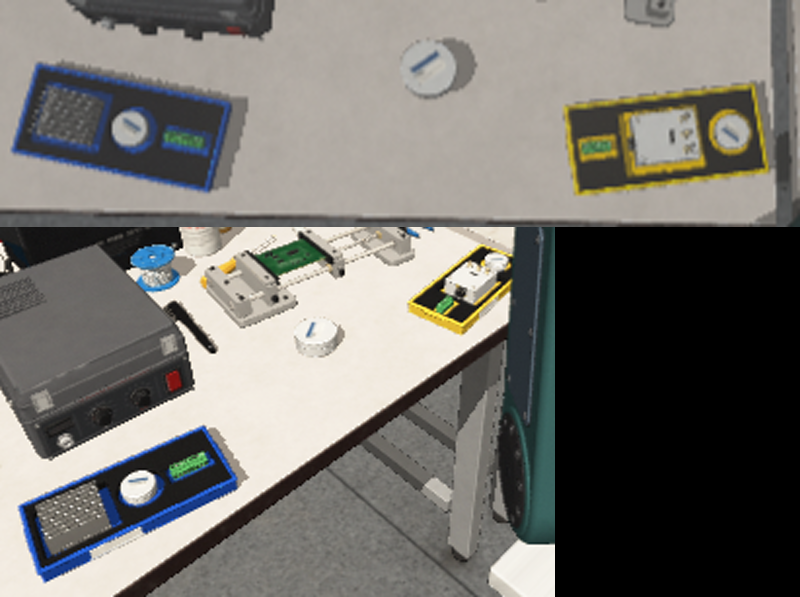

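The top strip shows the blue tray holding the heat sink (68,115), small tin (130,129) and long block (185,138). The yellow tray holds the short block (598,147), can (663,140) and packed tin (731,132). The large tin is unmoved at (430,67).

```bash
python3 -c "
from bench import robot
print(robot.close_job())"
```

```text
the job is handed in; nothing more can be done
None
```

I handed the job in at about 41 s: in the final pictures all five parts lie in their own cut-outs, and the large tin and the packed tin are unmoved. The hand-in returned no verdict.

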